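Put the rolling pin in its case and latch the lid

TASK

Put the rolling pin away: lay it in the open case between the four wooden chock blocks so that it cannot roll, let go of it, then close the lid. Lift the latch's wire loop over the keeper hook on the lid's front, and only then press the latch lever fully down against the case so that the lid is pulled tight on its seal. Leave the bowl, the cup and the jar where they stand.

Things in the scene. Friction and masses are not known exactly. Their poses are not given: they have to be found in the camera images.
- case: Fixed aluminium case, 150 (x) x 260 (y) x 120 mm high; yaw and place vary. Origin: centre of its underside, z up. Its -x side is the front with the latch in the middle; the lid hinges on the rear (+x) top edge. Walls 6 mm thick, 113 mm high, rear 119. Raised wooden floor inside at 55 mm height. A sprung seal strip on the front wall's top stands 126 mm high and yields 5 mm.
- cradle (a point): Where the middle of the pin's axis belongs, at (-28, 0, 71) mm in the case's frame, axes as the case's; the pin lies along y. It is midway between four fixed wooden chock blocks on the case's floor, each 12 (x) x 30 (y) x 12 mm high, in two pairs at y = +55 and -55 mm; the blocks of a pair leave a gap of 34 mm (case x from -45 to -11 mm).
- pin: Small wooden rolling pin, 200 mm long, about 120 g: barrel 32 mm in diameter and 140 mm long, and a waisted handle of at most 20 mm diameter at each end. Origin in its middle on the axis; own y is the long axis (both ends alike; it may be rolled about y). Starts lying on the worktop, on one side of the case or the other.
- lid (a joint): Lid angle, rad: 0 fully down, grows as it opens, 1.57 upright; about 0.034 when the closed lid merely rests on the seal. Stiff hinge: it stays where left and takes up to 6 N at the front edge to swing. Grey lid, 150 mm from hinge axis to front edge, 262 mm wide; at angle 0 its underside is 1 mm and its top 19 mm (raised panel 20.5) above the hinge axis.
- lid_hinge (a point): Middle of the lid's hinge axis, at (75, 0, 120) mm in the case's frame; the axis is parallel to the case's y. Site axes as the case's.
- keeper (a point): Seat of the keeper, a steel hook 20 mm wide on the middle of the lid's front edge: where the loop's crossbar centre rests when hooked. At (-166, 0, 7) mm from the hinge axis in lid axes (the case's when shut), 16 mm before the lid's front face. Shelf 3 mm below; upturned lip 4 mm thick, inner face 3 mm before the seat, top 7 mm above it. The bar goes in from above, behind the lip.
- latch_pivot (a point): Pivot of the lever on the case front, at (-91, 0, 85) mm in the case's frame: 16 mm in front of the wall; its axis is parallel to the case's y. Site axes as the case's.
- lever (a joint): Lever angle, rad: 0 fully pressed down, pointing straight down along the case front; grows as the tip swings out (1.57: level, away from the case) and up, to a stop at 2.6. Steel plate 34 wide, 5 thick, 70 mm long from the pivot. Stays where left (1 N at the tip moves it; up to 8 N as it draws the lid down, below about 1.1); just before 0 it goes over centre and then holds itself.
- lever_tip (a point): End of the lever, 70 mm from its pivot.
- bail (a joint): Angle of the wire loop relative to the lever, rad. Its axis, parallel to the case's y, is carried by the lever: (+4.4, 0, -21.6) mm from the lever's pivot at lever angle 0, turning with it. Lever + loop angle = the loop's lean: 0 straight up, positive towards the case, negative away from it (-1.57 level). Range -4.2 to 0.9. Stays where left (friction 0.03 N m).
- bail_bar (a point): Centre of the wire loop's crossbar, a steel bar 6 mm thick and 50 mm long parallel to the case's y, 64.4 mm from the loop's axis. Site axes are the loop's: z from its axis to the crossbar. Two 6 mm side wires at y = +25 and -25 mm join it to the axis.
- bail_tab (a point): Point to pinch on the flat finger tab (22 wide in y, 4 thick, 36 mm long) that runs on from the crossbar's middle, bent 0.5 rad away from the case. It lies (-11.5, 0, 21.1) mm from the crossbar's centre in the loop's axes (also this point's). To clear the lip the lever must be up (above 1.7); as the crossbar settles in the keeper the lever sinks to about 1.1.
- bowl: Bystander: open aluminium bowl, rim diameter 110 mm, 55 mm high, on the worktop on the other side of the case from the pin. Origin: centre of its underside.
- cup: Bystander: aluminium cup, diameter 68 mm, 50 mm high, in front of the case beside the latch (about 105 to 120 mm to its -y side). Origin: centre of its underside.
- canister: Bystander: white jar, diameter 64 mm, 140 mm high, close behind the case. Origin: centre of its underside.

How it is judged:
By the outcome, as a careful person would: the job done as asked, in the order asked, and still so for the second after the job is handed in, with the robot touching nothing.
It also fails if it takes over 72 s, if anything falls off the work surface, if the arm or the gripper's body presses on something with over 40 N, if the wrist force passes 120 N, or if a joint passes its speed limit or range.

ROBOT

A 7-joint arm with a two-finger parallel gripper is mounted at the origin on the work surface. World frame = base frame: x ahead of the robot, y to its left, z up, the work surface at z = 0. Lengths are in m, angles in rad, forces in N, time in s.
With the tool pointing down it reaches from about 0.425 to 0.875 m from the base axis. Payload 8.4 kg.
Tool frame: the origin (TCP) lies between the finger pads; the fingertips stand 8 mm ahead of it and the grasp point (between the pads) lies 11 mm behind it; z points along the fingers, y is the line along which they close (so a half turn about z gives the same grasp; the last joint's range is limited). The gripper opens to 87 mm and grips with 3 to 60 N. Pads are 19 mm wide; open, the fingers measure 117 mm over their backs; the gripper's body (75 mm by 190 mm) begins 51 mm behind the grasp point.
Start: joints at [-1.429, 0.333, 0.04, 1.465, -0.013, 1.343, -0.059], TCP at [0.155, 0.631, 0.231] pointing down, gripper open.
Joint ranges: [-2.58, 2.58], [-0.38, 2.09], [-1.3, 1.39], [0.25, 2.4], [-1.5, 4.64], [0.08, 2.09], [-2.65, 2.65]. Speed limits (rad/s): [2.22, 2.22, 2.79, 2.79, 3.14, 3.14, 3.14].

INTERFACE

Orientations are given as a 3x3 rotation matrix whose columns are the frame's x, y, z axes.
In Python, from bench import r gives the robot as it stands.
- The arm moves only by the shell command python3 jog.py FILE [OPENING] [FORCE], which reads ROWS from the file FILE. ROWS is a JSON list that holds a single list of rows (three levels of brackets), with 1 to 12 rows, each of 4 numbers: dx, dy, dz in m, then a turn about the tool's z in rad; each row shifts and turns the commanded pose from where the row before left it, along the tool's axes as they then stand; what a row does not reach is not made up. A row lasts 1/10 s, in which the tool goes at most 0.05 m and 0.15 rad, less where a joint would pass 70% of its speed; a pose out of reach is approached as far as the arm can. OPENING is the finger opening in m, set as the command begins (- or left out keeps the last). The fingers move at their own pace and stop on an object; FORCE is the grip in N (left out, the last holds). Time passes only in rows, so rows that do not move let the fingers close. It prints the time, the measured TCP pose, the force, the opening and the grip force at its end. Input that does not fit is refused with a message, and nothing moves.
- r.sense(): the state, without advancing time (a new reading comes with each control period).
- r.grab_frame(name): name is "scene" or "top" or "wrist"; returns a dict with "pixels" (420x560x3 uint8, blue, green, red), "K" (3x3 intrinsics, pixels), "cam_to_world" (4x4, takes a point from camera to world coordinates). Camera axes: x right, y down, z forward; pixel columns grow to the right and rows downward; lengths in m; the calibration is good to about 2 mm. The wrist camera is an equidistant fisheye: a pixel r from the principal point sees the ray r / f radians off the axis. A picture is of the moment at which its call begins. There is no depth.
- r.hand_in(): hands the job in; it is judged then, once.
The state is a dict: "clock": time; "q": joint angles; "qvel": joint speeds; "joint_torque": joint torques, N m; "eef_pos": TCP position; "eef_rot": TCP orientation; "contact_force": force on the tool from outside, world axes, zero at the start; "moment": the same for the moment, N m; "width": finger opening in m; "grasp_force": force on a finger pad.
Only numpy, scipy, OpenCV 4.12 (cv2) and the standard library are available. Lean on these libraries where they do the work, as an engineer would, in place of code of your own. Each camera call takes 0.05 s, during which the arm holds its last target. There are 200 camera calls.

## Working session

There is one attempt and no reset: what is moved stays moved. The work goes in short steps, Python scripts to look and compute and a shell command to move; the robot and the scene stay as the last step left them, time stands still between calls to the robot, and variables do not carry over. Pictures are saved under pics/ and viewed, at most 10 in all, crops included, and the job is handed in when it is done.

```bash
ls; mkdir -p pics; python3 - <<'E'
from bench import r
import cv2,numpy as np
for n in("scene","top"):
    f=r.grab_frame(n); print(n,f["K"].tolist(),np.round(f["cam_to_world"],4).tolist()); cv2.imwrite(f"pics/{n}0.png",f["pixels"])
    np.savez(f"pics/{n}0.npz",**f)
s=r.sense();print(s["clock"],s["eef_pos"],s["eef_rot"],s["contact_force"],s["width"])
E
```

```text
bench.py
jog.py
pics
scene [[402.57714060374514, 0.0, 279.33900648616674], [0.0, 402.57714060374514, 206.25010093358495], [0.0, 0.0, 1.0]] [[-0.0473, 0.8213, -0.5686, 1.1524], [0.9989, 0.0386, -0.0274, 0.027], [-0.0006, -0.5692, -0.8222, 0.8655], [0.0, 0.0, 0.0, 1.0]]
top [[415.6174084551405, 0.0, 275.76971596716874], [0.0, 415.6174084551405, 220.87443247101675], [0.0, 0.0, 1.0]] [[-0.0107, -0.9904, 0.1379, 0.4666], [-0.9999, 0.0113, 0.0032, -0.0051], [-0.0047, -0.1378, -0.9904, 1.1503], [0.0, 0.0, 0.0, 1.0]]
0.1 [0.15492093 0.63085918 0.22976723] [[-9.71153153e-01  2.38456476e-01 -2.48274959e-04]
 [ 2.38456587e-01  9.71152155e-01 -1.39533091e-03]
 [-9.16129297e-05 -1.41428281e-03 -9.99998996e-01]] [-0.26867029 -0.214403   -0.08424252] 0.08747436021091881
```

View pics/scene0.png

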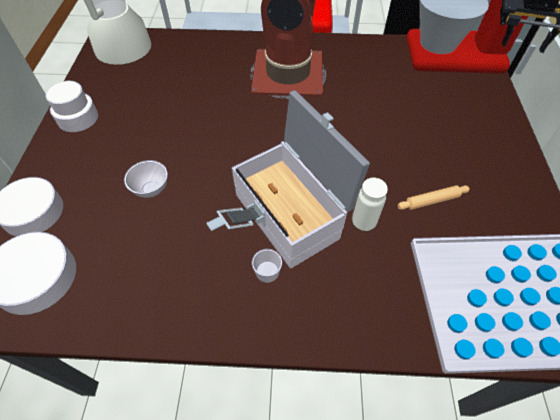

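View pics/top0.png

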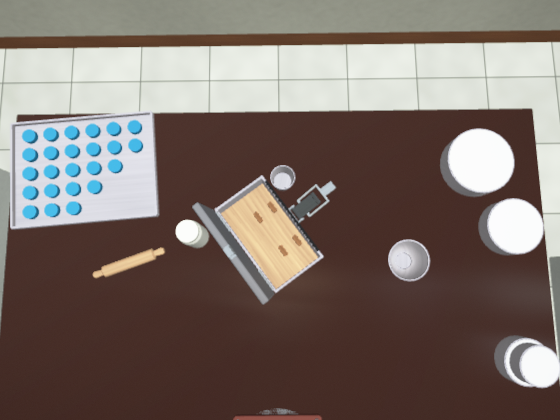

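The scene view shows the case at (290,205), lid open, latch at (235,215) and pin at (435,197). In the top view the case is at (268,240), the latch at (310,203) and the pin at (129,262). I'll enlarge both for precise readings.

```bash
python3 - <<'E'
import cv2,numpy as np
a=np.load("pics/top0.npz")["pixels"][165:315,180:345]; b=np.load("pics/scene0.npz")["pixels"][85:275,200:400]
def up(i,s): return cv2.resize(i,None,fx=s,fy=s,interpolation=cv2.INTER_CUBIC)
def grid(i,s,x0,y0):
    for x in range(0,i.shape[1],20*s): cv2.putText(i,str(x0+x//s),(x,8),0,.35,(0,255,255),1); cv2.line(i,(x,0),(x,i.shape[0]),(0,255,255) if 0 else (90,200,90),1)
    for y in range(0,i.shape[0],20*s): cv2.putText(i,str(y0+y//s),(0,y+10),0,.35,(0,255,255),1); cv2.line(i,(0,y),(i.shape[1],y),(90,200,90),1)
    return i
A=up(a,4);B=up(b,3)
cv2.imwrite("pics/topc.png",grid(up(a,4),4,180,165)); cv2.imwrite("pics/scc.png",grid(B,3,200,85))
E
```

```text
(no output)
```

View pics/topc.png

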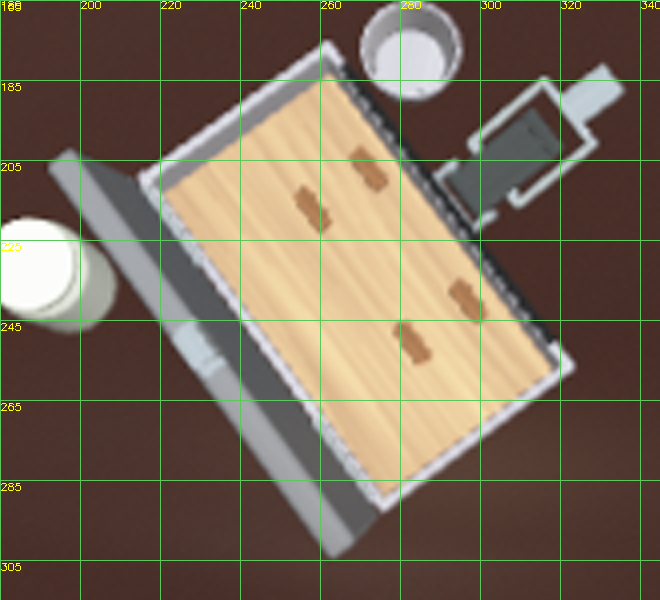

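View pics/scc.png

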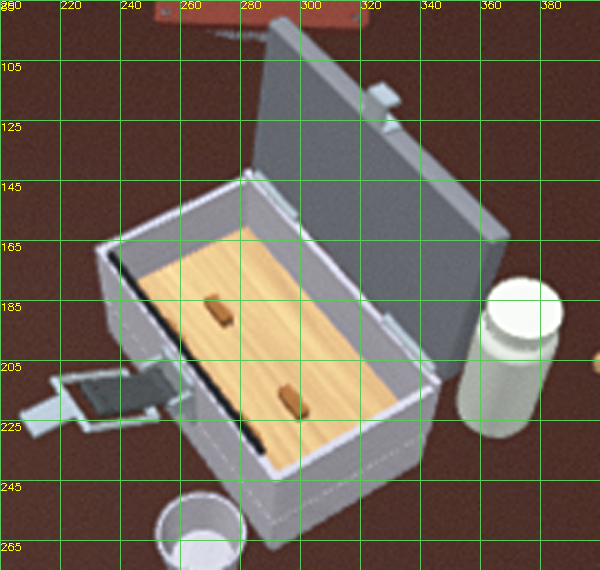

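```bash
cat > h.py <<'E'
import numpy as np,cv2
from scipy.optimize import least_squares
def ry(a): c,s=np.cos(a),np.sin(a); return np.array([[c,0,s],[0,1,0],[-s,0,c]])
def rz(a): c,s=np.cos(a),np.sin(a); return np.array([[c,-s,0],[s,c,0],[0,0,1]])
def proj(f,P):
    P=np.atleast_2d(P);M=np.linalg.inv(f["cam_to_world"]); p=(P@M[:3,:3].T+M[:3,3])@f["K"].T
    return p[:,:2]/p[:,2:]
def w(c,p): return np.array([c[0],c[1],0])+np.atleast_2d(p)@rz(c[2]).T
H=np.array([.075,0,.12]); PV=np.array([-.091,0,.085])
def lidp(a,p): return H+np.atleast_2d(p)@ry(a).T       # opens: front(-x) goes up
def levp(a,p): return PV+np.atleast_2d(p)@ry(a).T      # tip (-z) swings to -x
def bax(a): return levp(a,[.0044,0,-.0216])[0]
def bailp(a,lean,p): return bax(a)+np.atleast_2d(p)@ry(lean).T
E
python3 - <<'E'
from h import *
T=np.load("pics/top0.npz");S=np.load("pics/scene0.npz")
K=np.array([[-.075,-.13,.113],[-.075,.13,.113],[.075,.13,.119],[.075,-.13,.119]])
tp=[[262,175.5],[323.2,256.5],[275.7,292.5],[215.5,209.5]]
sp=[[293.3,243.3],[232.7,167.7],[283.3,142.3],[346,212.3],[291,267.7]]
res=lambda c:np.r_[(proj(T,w(c,K))-tp).ravel(),(proj(S,w(c,np.r_[K,[[-.075,-.13,0]]]))-sp).ravel()]
s=least_squares(res,[.45,0,2.2],loss='soft_l1');c=s.x;print(c,np.round(s.fun,1))
def fit(f,x0,tp,sp):
    r=least_squares(lambda x:np.r_[(proj(T,w(c,f(x)))-tp).ravel(),(proj(S,w(c,f(x)))-sp).ravel()],x0);print(r.x,np.round(r.fun,1));return r.x
L=np.array([[-.15,-.131,.001],[-.15,.131,.001]])
fit(lambda x:lidp(x[0],L),[1.6],[[198,202.5],[268.8,300]],[[363.3,166],[290,92.3]])
fit(lambda x:np.r_[levp(x[0],[0,0,-.07]),bailp(x[0],x[1],[[0,0,.0644],[-.0184,0,.0644+.0335]])],[1.6,-1.5],[[316.8,196.8],[322.3,193],[333.3,184.5]],[[229.3,218.3],[223,219.7],[209,226.7]])
# pin
B=[]
for f,box in((T,(80,235,175,290)),(S,(390,175,480,220))):
    x0,y0,x1,y1=box;i=f["pixels"][y0:y1,x0:x1].astype(int)
    m=((i[...,2]-i[...,0]>45)&(i[...,2]>130)).astype(np.uint8)
    n,l,st,ce=cv2.connectedComponentsWithStats(m);k=1+np.argmax(st[1:,4]);ys,xs=np.nonzero(l==k)
    P=np.c_[xs,ys]+[x0,y0];m0=P.mean(0);d=np.linalg.svd(P-m0,full_matrices=False)[2][0];t=(P-m0)@d
    B.append((m0,m0+d*t.min(),m0+d*t.max()));print(st[k],B[-1])
def pr(x):
    o=[]
    for f,b in((T,B[0]),(S,B[1])):
        p=proj(f,[[x[0],x[1],.016],[x[0]+.1*np.sin(x[2]),x[1]-.1*np.cos(x[2]),.016],[x[0]-.1*np.sin(x[2]),x[1]+.1*np.cos(x[2]),.016]])
        o+=[p[0]-b[0]]
        d=(p[1]-p[2]);e=b[2]-b[1];o+=[np.array([(d[0]*e[1]-d[1]*e[0])/np.linalg.norm(e)])]
    return np.concatenate(o)
r=least_squares(pr,[.42,.35,.3]);print(r.x,r.fun)
np.save("case.npy",c);np.save("pin.npy",r.x)
print("cradle",w(c,[-.028,0,.071]))
# bystanders approx: cup
E
```

```text
[0.58117502 0.01750729 2.20098222] [-0.5 -0.7  0.4 -0.1 -0.5  0.6 -2.  -0.4 -1.4  1.4 -1.  -1.  -0.4 -2.
  1.3 -1.3 -0.3  0.5]
[1.66094557] [-0.9 -1.4  0.7  0.1  0.9 -1.4 -1.6 -1.9]
[ 2.026749   -1.02940152] [ 0.2 -0.3 -0.7 -0.3  0.4 -0.9  0.2  0.1  0.7 -0.4 -0.9  0.4]
[ 12  12  73  31 782] (array([128.36317136, 262.31969309]), array([163.84175551, 249.55999808]), array([ 92.44504845, 275.23746601]))
[  8  10  72  25 795] (array([433.21761006, 196.8       ]), array([468.88948657, 187.57276254]), array([397.73566723, 205.97810736]))
[0.51538171 0.39964009 0.33788164] [ 0.52235077 -0.08059309  0.01653187  0.5045813  -0.22694737  0.0179081 ]
cradle [[ 0.59767528 -0.00511441  0.071     ]]
```

```bash
cat >> h.py <<'E'
def go(x,y,z,yaw=None):
    "tool-frame displacement to a world target; yaw = world angle of tool y (mod pi)"
    from bench import r
    s=r.sense();R=s["eef_rot"];d=R.T@(np.array([x,y,z])-s["eef_pos"])
    a=np.arctan2(R[1,1],R[0,1]);t=0 if yaw is None else (a-yaw+np.pi/2)%np.pi-np.pi/2
    print("move",np.round(d,4),"turn",round(t,3),"| t",round(s["clock"],2),"pos",np.round(s["eef_pos"],4),"yaw",round(a,3),"F",np.round(s["contact_force"],1),"w",round(s["width"],4),"q7",round(s["q"][6],2))
def gc(p,yaw=None):
    "same, target in case frame; yaw relative to case"
    c=np.load("case.npy");t=w(c,p)[0];go(*t,None if yaw is None else c[2]+yaw)
E
python3 - <<'E'
from h import *
go(.5154,.3996,.15,.338)
E
echo '[[[-0.034,-0.0115,0.004,0],[-0.034,-0.0115,0.004,0],[-0.034,-0.0115,0.004,0],[-0.034,-0.0115,0.004,0],[-0.034,-0.0115,0.004,0],[-0.034,-0.0115,0.004,0],[-0.034,-0.0115,0.004,0],[-0.034,-0.0115,0.004,0],[-0.034,-0.0115,0.004,0],[-0.034,-0.0115,0.004,0],[-0.034,-0.0115,0.004,0],[-0.034,-0.0115,0.004,0]]]' > path.dat && python3 jog.py path.dat 0.087
echo '[[[0,0,0,0.1],[0,0,0,0.1],[0,0,0,0.1],[0,0,0,0.1],[0,0,0,0.1],[0,0,0,0.1],[0,0,0,0.1],[0,0,0,0.1],[0,0,0,0.1],[0,0,0,0.092],[0,0,0,0],[0,0,0,0]]]' > path.dat && python3 jog.py path.dat
python3 - <<'E'
from h import *
go(.5154,.3996,.0135,.338)
E
```

```text
clock: 1.3
eef_pos: [0.5192, 0.3988, 0.182]
eef_rot: [[-0.971, 0.238, -0.001], [0.238, 0.971, -0.001], [0.0, -0.001, -1.0]]
contact_force: [0.5, -0.3, 0.1]
width: 0.0868
grasp_force: 0.0
clock: 2.5
eef_pos: [0.5181, 0.3999, 0.1823]
eef_rot: [[-0.334, 0.942, -0.0], [0.942, 0.334, -0.0], [-0.0, -0.001, -1.0]]
contact_force: [-0.9, 0.3, -0.1]
width: 0.0869
grasp_force: 0.0
move [ 0.0007 -0.0026  0.1688] turn 0.003 | t 2.5 pos [0.5181 0.3999 0.1823] yaw 0.341 F [-0.9  0.3 -0.1] w 0.0869 q7 -0.27
```

```bash
echo '[[[0.001,-0.003,0.03,0],[0,0,0.03,0],[0,0,0.03,0],[0,0,0.03,0],[0,0,0.03,0],[0,0,0.012,0],[0,0,0.006,0],[0,0,0,0]]]' > path.dat && python3 jog.py path.dat
python3 - <<'E'
from h import *
go(.5154,.3996,.0135,.338)
E
```

```text
clock: 3.3
eef_pos: [0.5153, 0.3998, 0.0147]
eef_rot: [[-0.332, 0.943, -0.0], [0.943, 0.332, -0.0], [-0.0, -0.0, -1.0]]
contact_force: [0.4, -0.1, 1.3]
width: 0.0872
grasp_force: 0.0
move [-0.0002 -0.      0.0012] turn 0.001 | t 3.3 pos [0.5153 0.3998 0.0147] yaw 0.339 F [ 0.4 -0.1  1.3] w 0.0872 q7 -0.22
```

```bash
echo '[[[0,0,0,0],[0,0,0,0],[0,0,0,0],[0,0,0,0],[0,0,0,0],[0,0,0,0],[0,0,0,0],[0,0,0,0]]]' > path.dat && python3 jog.py path.dat 0.02 25
echo '[[[0,0,-0.02,0],[0,0,-0.03,0],[0,0,-0.03,0],[0,0,-0.03,0],[0,0,-0.03,0],[0,0,-0.03,0],[0,0,-0.03,0],[0,0,-0.03,0],[0,0,-0.03,0],[0,0,-0.03,0],[0,0,-0.03,0],[0,0,0,0]]]' > path.dat && python3 jog.py path.dat
python3 - <<'E'
from h import *
gc([-.028,0,.32],0)
E
```

```text
clock: 4.1
eef_pos: [0.5151, 0.3998, 0.0145]
eef_rot: [[-0.332, 0.943, -0.0], [0.943, 0.332, -0.0], [-0.0, -0.0, -1.0]]
contact_force: [0.0, -0.2, 2.3]
width: 0.0312
grasp_force: 25.1
clock: 5.3
eef_pos: [0.5163, 0.4004, 0.339]
eef_rot: [[-0.331, 0.943, 0.005], [0.943, 0.331, 0.004], [0.002, 0.006, -1.0]]
contact_force: [0.6, 0.9, -1.7]
width: 0.0317
grasp_force: 25.0
move [-0.4096 -0.0578  0.0177] turn 1.278 | t 5.3 pos [0.5163 0.4004 0.339 ] yaw 0.338 F [ 0.6  0.9 -1.7] w 0.0317 q7 -0.29
```

```bash
echo '[[[-0.034,-0.0048,0,0],[-0.034,-0.0048,0,0],[-0.034,-0.0048,0,0],[-0.034,-0.0048,0,0],[-0.034,-0.0048,0,0],[-0.034,-0.0048,0,0],[-0.034,-0.0048,0,0],[-0.034,-0.0048,0,0],[-0.034,-0.0048,0,0],[-0.034,-0.0048,0,0],[-0.034,-0.0048,0,0],[-0.034,-0.0048,0,0]]]' > path.dat && python3 jog.py path.dat
echo '[[[0,0,0,0.12],[0,0,0,0.12],[0,0,0,0.12],[0,0,0,0.12],[0,0,0,0.12],[0,0,0,0.12],[0,0,0,0.12],[0,0,0,0.12],[0,0,0,0.12],[0,0,0,0.12],[0,0,0,0.08],[0,0,0,0]]]' > path.dat && python3 jog.py path.dat
python3 - <<'E'
from h import *
gc([-.028,0,.32],0)
from bench import r
f=r.grab_frame("wrist");cv2.imwrite("pics/w1.png",f["pixels"]);np.savez("pics/w1.npz",**f)
f2=r.grab_frame("top");cv2.imwrite("pics/t1.png",f2["pixels"])
c=np.load("case.npy")
# project chock corners into the wrist image (equidistant)
P=[[x,y,.067] for y in(.055,-.055) for x in(-.057,-.045,-.011,.001)]
def fe(f,P):
    M=np.linalg.inv(f["cam_to_world"]);p=P@M[:3,:3].T+M[:3,3];rr=np.hypot(p[:,0],p[:,1]);th=np.arctan2(rr,p[:,2])
    return f["K"][0,0]*th[:,None]*p[:,:2]/rr[:,None]+f["K"][:2,2]
im=cv2.resize(f["pixels"],None,fx=1.4,fy=1.4)
for q in fe(f,w(c,P)): cv2.circle(im,tuple(int(v*1.4) for v in q),2,(0,255,0),-1)
cv2.imwrite("pics/w1b.png",im)
E
```

```text
clock: 6.5
eef_pos: [0.5958, -0.0056, 0.3336]
eef_rot: [[-0.332, 0.943, -0.001], [0.943, 0.332, -0.0], [0.0, -0.001, -1.0]]
contact_force: [0.9, 0.0, -1.2]
width: 0.0314
grasp_force: 25.0
clock: 7.7
eef_pos: [0.5957, -0.0041, 0.3336]
eef_rot: [[0.809, 0.587, -0.001], [0.587, -0.809, -0.0], [-0.001, -0.001, -1.0]]
contact_force: [-0.1, -0.4, -2.2]
width: 0.0316
grasp_force: 25.0
move [0.001  0.002  0.0136] turn -0.003 | t 7.7 pos [ 0.5957 -0.0041  0.3336] yaw -0.943 F [-0.1 -0.4 -2.2] w 0.0316 q7 -0.86
```

View pics/w1b.png

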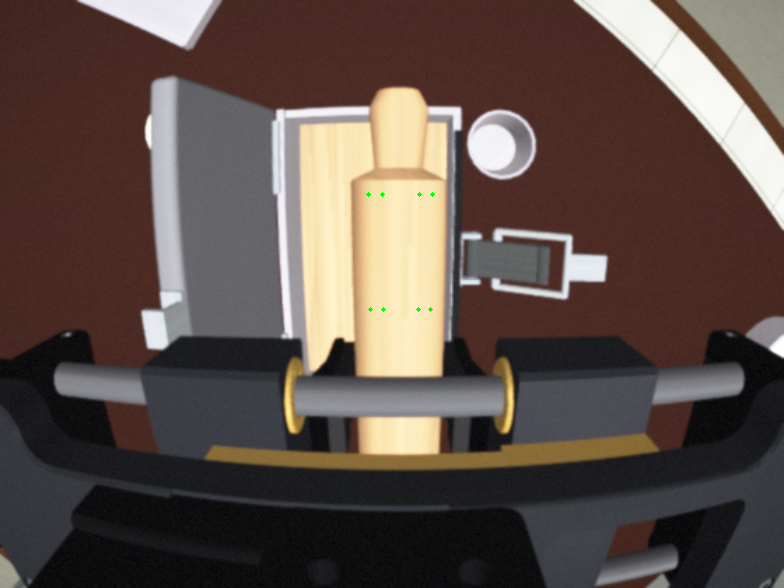

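The pin is held level and centred, covering the chocks. I can see the case's -y end corners at (281,110) and (460,110) at 1.4x scale, so I'll check the case pose with them.

```bash
cat >> h.py <<'E'
def fe(f,P):
    M=np.linalg.inv(f["cam_to_world"]);P=np.atleast_2d(P);p=P@M[:3,:3].T+M[:3,3];rr=np.hypot(p[:,0],p[:,1]);th=np.arctan2(rr,p[:,2])
    return f["K"][0,0]*th[:,None]*p[:,:2]/rr[:,None]+f["K"][:2,2]
E
python3 - <<'E'
from h import *
f=np.load("pics/w1.npz");c=np.load("case.npy")
print((fe(f,w(c,[[.075,-.13,.119],[-.075,-.13,.113]]))*1.4).round(1),"seen 281,110 / 460,110")
lev,le=2.027,-1.029
print((fe(f,w(c,np.r_[levp(lev,[0,0,-.07]),bailp(lev,le,[[0,0,.0644],[-.0184,0,.0979]])]))*1.4).round(1),"seen 549,265 / 570,267 / 606,268")
x=fe(f,w(c,[[-.02,-.13,.113],[-.03,-.13,.113]]))*1.4;print("px per 10mm",x[1]-x[0])
i=cv2.resize(f["pixels"],None,fx=1.4,fy=1.4)[60:310,260:620];cv2.imwrite("pics/w1c.png",cv2.resize(i,None,fx=2.2,fy=2.2,interpolation=cv2.INTER_CUBIC))
E
```

```text
[[274.6 109.1]
 [458.3 106.4]] seen 281,110 / 460,110
[[546.9 263.2]
 [564.7 265.2]
 [604.9 266.2]] seen 549,265 / 570,267 / 606,268
px per 10mm [12.33454813 -0.03749002]
```

```bash
python3 - <<'E'
from h import *
c=np.load("case.npy");c[:2]=w(c,[-.001,.0012,0])[0,:2];np.save("case.npy",c)
gc([-.028,0,.0715],0)
E
```

```text
move [-1.000e-04  3.100e-03  2.624e-01] turn 0.001 | t 7.8 pos [ 0.5958 -0.0041  0.3339] yaw -0.939 F [-0.2 -0.4 -1.5] w 0.0314 q7 -0.86
```

```bash
echo '[[[0,0.003,0.03,0],[0,0,0.03,0],[0,0,0.03,0],[0,0,0.03,0],[0,0,0.03,0],[0,0,0.03,0],[0,0,0.03,0],[0,0,0.02,0],[0,0,0.01,0],[0,0,0.008,0],[0,0,0.005,0],[0,0,0,0]]]' > path.dat && python3 jog.py path.dat
python3 - <<'E'
from h import *
gc([-.028,0,.0715],0)
E
```

```text
clock: 9.0
eef_pos: [0.598, -0.0066, 0.0816]
eef_rot: [[0.809, 0.588, 0.0], [0.588, -0.809, 0.0], [0.0, 0.0, -1.0]]
contact_force: [0.4, 0.6, -1.3]
width: 0.0313
grasp_force: 25.0
move [-0.0006 -0.0004  0.0101] turn -0.001 | t 9.0 pos [ 0.598  -0.0066  0.0816] yaw -0.942 F [ 0.4  0.6 -1.3] w 0.0313 q7 -0.73
```

```bash
echo '[[[0,0,0.003,0],[0,0,0.003,0],[0,0,0.003,0],[0,0,0.001,0],[0,0,0,0]]]' > path.dat && python3 jog.py path.dat
```

```text
clock: 9.5
eef_pos: [0.5978, -0.0066, 0.0714]
eef_rot: [[0.809, 0.588, -0.0], [0.588, -0.809, -0.0], [-0.0, -0.0, -1.0]]
contact_force: [-0.2, 0.2, -1.3]
width: 0.0315
grasp_force: 25.0
```

```bash
echo '[[[0,0,0.001,0],[0,0,0.001,0],[0,0,0,0]]]' > path.dat && python3 jog.py path.dat; echo '[[[0,0,0,0],[0,0,0,0],[0,0,0,0],[0,0,0,0]]]' > path.dat && python3 jog.py path.dat 0.044 ; echo '[[[0,0,-0.005,0],[0,0,-0.01,0],[0,0,-0.02,0],[0,0,-0.03,0],[0,0,-0.03,0],[0,0,-0.03,0],[0,0,-0.03,0],[0,0,-0.03,0],[0,0,-0.03,0],[0,0,-0.03,0],[0,0,-0.03,0],[0,0,0,0]]]' > path.dat && python3 jog.py path.dat
python3 - <<'E'
from h import *
from bench import r
f=r.grab_frame("wrist");g=r.grab_frame("top")
np.savez("pics/w2.npz",**f)
i=cv2.resize(f["pixels"][40:260],None,fx=1.2,fy=1.2);j=cv2.resize(g["pixels"][165:315,180:345],None,fx=2,fy=2,interpolation=cv2.INTER_CUBIC)
o=np.zeros((600,672,3),np.uint8);o[:264]=i;o[270:570,:330]=j;cv2.imwrite("pics/m2.png",o)
c=np.load("case.npy");print(w(c,[.12,.06,.3]))
gc([.12,.05,.33],0)
E
```

```text
clock: 9.8
eef_pos: [0.5979, -0.0066, 0.0696]
eef_rot: [[0.809, 0.588, 0.0], [0.588, -0.809, -0.0], [0.0, 0.0, -1.0]]
contact_force: [-0.1, 0.1, -1.2]
width: 0.0313
grasp_force: 25.0
clock: 10.2
eef_pos: [0.598, -0.0066, 0.0697]
eef_rot: [[0.809, 0.588, 0.0], [0.588, -0.809, 0.0], [0.0, 0.0, -1.0]]
contact_force: [0.4, 0.2, -0.2]
width: 0.0433
grasp_force: 0.0
clock: 11.4
eef_pos: [0.5992, -0.0074, 0.3496]
eef_rot: [[0.809, 0.588, 0.007], [0.588, -0.809, 0.001], [0.006, 0.003, -1.0]]
contact_force: [0.2, -0.9, -0.1]
width: 0.0437
grasp_force: 0.0
[[0.46160434 0.07758468 0.3       ]]
move [-0.0507 -0.1486  0.0154] turn -0.002 | t 11.5 pos [ 0.598  -0.0069  0.3456] yaw -0.942 F [-0.2 -0.1 -0.7] w 0.0437 q7 -0.85
```

View pics/m2.png

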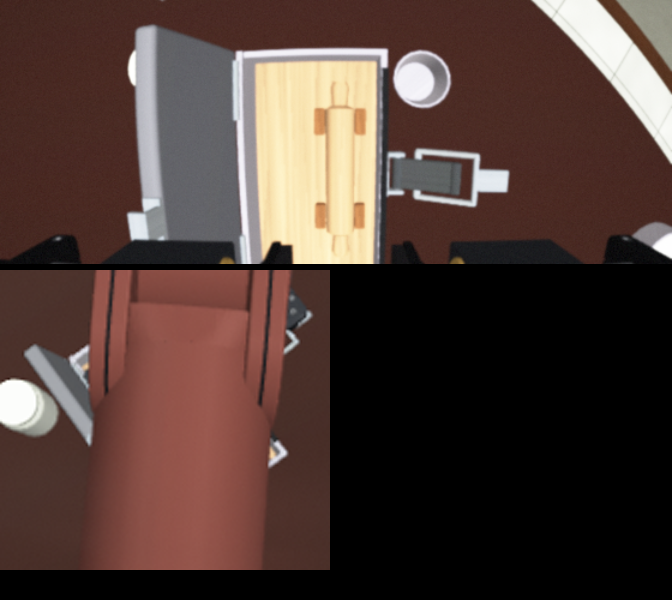

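The pin lies between the chocks, at (340,170) in the wrist panel, and is released. Next I'll refine the case pose from the chocks at (320,121), (360,121), (321,215) and (359,215), then go behind the lid.

```bash
python3 - <<'E'
from h import *
f=np.load("pics/w2.npz");c=np.load("case.npy")
obs=np.array([[320,121],[360,121],[321,215],[359,215]])/1.2+[0,40]
P=np.array([[-.005,-.055,.067],[-.051,-.055,.067],[-.005,.055,.067],[-.051,.055,.067]])
r=least_squares(lambda x:(fe(f,w(x,P))-obs).ravel(),c);print(c,r.x,np.round(r.fun,1),"shift case frame",(rz(c[2]).T@np.r_[r.x[:2]-c[:2],0]).round(4))
gc([.14,.05,.345],0)
E
```

```text
[0.58079482 0.01599222 2.20098222] [0.58243137 0.01608927 2.19872974] [-0.5 -0.5  0.5 -0.5 -0.6  0.5  0.6  0.5] shift case frame [-0.0009 -0.0014  0.    ]
move [-0.0507 -0.1686  0.0004] turn -0.002 | t 11.5 pos [ 0.598  -0.0069  0.3456] yaw -0.942 F [-0.2 -0.1 -0.7] w 0.0437 q7 -0.85
```

```bash
python3 -c "
from h import *
c=np.load('case.npy');c[:2]=w(c,[-.0005,-.0007,0])[0,:2];np.save('case.npy',c)"
echo '[[[-0.005,-0.017,0,0],[-0.005,-0.017,0,0],[-0.005,-0.017,0,0],[-0.005,-0.017,0,0],[-0.005,-0.017,0,0],[-0.005,-0.017,0,0],[-0.005,-0.017,0,0],[-0.005,-0.017,0,0],[-0.005,-0.017,0,0],[-0.005,-0.017,0,0],[0,0,0,0]]]' > path.dat && python3 jog.py path.dat 0
python3 - <<'E'
from h import *
gc([.14,.05,.243],0)
for a in np.arange(1.6,.0,-.2):   # tool-y / tool-z path for TCP: inner bottom corner of the fingers on the outer face at 115 mm
    p=lidp(a,[-.115,0,.0205])[0]; print(round(a,1),"tcp x,z",np.round([p[0]+.015,p[2]+.008],3))
E
```

```text
clock: 12.6
eef_pos: [0.4558, 0.1029, 0.3438]
eef_rot: [[0.807, 0.591, -0.002], [0.591, -0.807, 0.0], [-0.001, -0.001, -1.0]]
contact_force: [1.3, -0.7, -0.1]
width: 0.0003
grasp_force: 0.0
move [0.0006 0.0045 0.1008] turn 0.002 | t 12.6 pos [0.4558 0.1029 0.3438] yaw -0.939 F [ 1.3 -0.7 -0.1] w 0.0003 q7 -1.33
1.6 tcp x,z [0.114 0.242]
1.4 tcp x,z [0.091 0.245]
1.2 tcp x,z [0.067 0.243]
1.0 tcp x,z [0.045 0.236]
0.8 tcp x,z [0.025 0.225]
0.6 tcp x,z [0.007 0.21 ]
0.4 tcp x,z [-0.008  0.192]
0.2 tcp x,z [-0.019  0.171]
```

```bash
echo '[[[0,0,0.03,0],[0,0,0.03,0],[0,0,0.03,0],[0,0,0.011,0],[0,0.008,0,0],[0,0.012,0,0],[0,0.012,0,0],[0,0.012,-0.002,0],[0,0.012,-0.001,0],[0,0.012,0.001,0],[0,0.012,0.001,0]]]' > path.dat && python3 jog.py path.dat
python3 - <<'E'
from h import *
gc([.067,.05,.243],0)
E
```

```text
clock: 13.7
eef_pos: [0.5057, 0.0363, 0.2463]
eef_rot: [[0.809, 0.588, 0.002], [0.588, -0.809, 0.001], [0.002, 0.0, -1.0]]
contact_force: [-1.7, 2.2, -0.5]
width: 0.0004
grasp_force: 1.0
move [-0.0006 -0.0058  0.0033] turn -0.001 | t 13.7 pos [0.5057 0.0363 0.2463] yaw -0.942 F [-1.7  2.2 -0.5] w 0.0004 q7 -1.08
```

```bash
echo '[[[0,0.008,0.005,0],[0,0.008,0.005,0],[0,0.01,0.006,0],[0,0.01,0.006,0],[0,0.009,0.007,0],[0,0.009,0.008,0],[0,0.008,0.009,0],[0,0.007,0.009,0],[0,0.006,0.01,0],[0,0.005,0.011,0],[0,0,0,0]]]' > path.dat && python3 jog.py path.dat
python3 - <<'E'
from h import *
gc([-.019,.05,.171],0)
E
```

```text
clock: 14.8
eef_pos: [0.5506, -0.0286, 0.1666]
eef_rot: [[0.809, 0.587, -0.003], [0.587, -0.809, -0.001], [-0.003, -0.001, -1.0]]
contact_force: [-0.8, 0.2, -0.0]
width: 0.0004
grasp_force: 0.0
move [ 0.0014  0.0013 -0.0044] turn -0.002 | t 14.8 pos [ 0.5506 -0.0286  0.1666] yaw -0.943 F [-0.8  0.2 -0. ] w 0.0004 q7 -0.8
```

```bash
echo '[[[0,0.006,0.004,0],[0,0.006,0.004,0],[0,0.004,0.003,0],[0,0,0.002,0],[0,0,0.001,0],[0,0,0,0]]]' > path.dat && python3 jog.py path.dat
echo '[[[0,0,0.001,0],[0,0,0.001,0],[0,0,0,0]]]' > path.dat && python3 jog.py path.dat

```

```text
clock: 15.4
eef_pos: [0.5609, -0.0408, 0.1545]
eef_rot: [[0.809, 0.588, -0.0], [0.588, -0.809, -0.0], [-0.0, -0.0, -1.0]]
contact_force: [0.3, 1.0, 0.4]
width: 0.0002
grasp_force: 0.0
clock: 15.7
eef_pos: [0.561, -0.0408, 0.1525]
eef_rot: [[0.809, 0.588, 0.0], [0.588, -0.809, 0.0], [0.0, 0.0, -1.0]]
contact_force: [0.5, -0.6, 0.4]
width: 0.0007
grasp_force: 0.2
```

```bash
echo '[[[0,0,0.001,0],[0,0,0.001,0],[0,0,0,0]]]' > path.dat && python3 jog.py path.dat;echo '[[[0,0,0.001,0],[0,0,0.001,0],[0,0,0,0]]]' > path.dat && python3 jog.py path.dat

```

```text
clock: 16.0
eef_pos: [0.5612, -0.0409, 0.1509]
eef_rot: [[0.809, 0.588, 0.0], [0.588, -0.809, 0.0], [0.0, 0.0, -1.0]]
contact_force: [-0.3, 0.1, 4.1]
width: 0.0006
grasp_force: 2.1
clock: 16.3
eef_pos: [0.5613, -0.0411, 0.1493]
eef_rot: [[0.809, 0.588, 0.001], [0.588, -0.809, 0.0], [0.001, 0.0, -1.0]]
contact_force: [-1.9, -0.9, 8.7]
width: 0.0002
grasp_force: 4.2
```

```bash
echo '[[[0,0,-0.02,0],[0,0.01,-0.03,0],[0,0.02,-0.03,0],[0,0.03,0,0],[0.01,0.03,0,0],[0.01,0.03,0,0],[0.01,0.03,0,0],[0.01,0.01,0,0],[0.01,0,0,0],[0,0,0,0]]]' > path.dat && python3 jog.py path.dat 0.05
echo '[[[0,0,0,-0.14],[0,0,0,-0.14],[0,0,0,-0.14],[0,0,0,-0.14],[0,0,0,-0.14],[0,0,0,-0.14],[0,0,0,-0.14],[0,0,0,-0.14],[0,0,0,-0.14],[0,0,0,-0.14],[0,0,0,-0.14],[0,0,0,-0.03]]]' > path.dat && python3 jog.py path.dat
python3 - <<'E'
from h import *
from bench import r
gc([-.19,0,.23],np.pi/2)
f=r.grab_frame("wrist");g=r.grab_frame("scene")
np.savez("pics/w3.npz",**f);np.savez("pics/s3.npz",**g)
i=cv2.resize(f["pixels"],None,fx=1.0,fy=1.0);j=cv2.resize(g["pixels"][135:265,200:380],None,fx=3,fy=3,interpolation=cv2.INTER_CUBIC)
o=np.zeros((600,800,3),np.uint8);o[:210]=0;o[:200,:400]=cv2.resize(f["pixels"][:,:],(400,300))[:200];o[205:595,:540]=j;cv2.imwrite("pics/m3.png",o)
cv2.imwrite("pics/w3.png",f["pixels"])
E
```

```text
clock: 17.3
eef_pos: [0.6962, -0.1389, 0.2276]
eef_rot: [[0.808, 0.59, -0.001], [0.59, -0.808, 0.001], [-0.0, -0.001, -1.0]]
contact_force: [-0.2, 0.8, 0.2]
width: 0.0499
grasp_force: 0.0
clock: 18.5
eef_pos: [0.695, -0.1398, 0.229]
eef_rot: [[-0.591, 0.807, 0.0], [0.807, 0.591, 0.001], [0.0, 0.001, -1.0]]
contact_force: [-0.2, -0.1, -1.1]
width: 0.0498
grasp_force: 0.0
move [ 0.0026  0.0002 -0.001 ] turn 0.002 | t 18.5 pos [ 0.695  -0.1398  0.229 ] yaw 0.633 F [-0.2 -0.1 -1.1] w 0.0498 q7 0.93
```

View pics/m3.png

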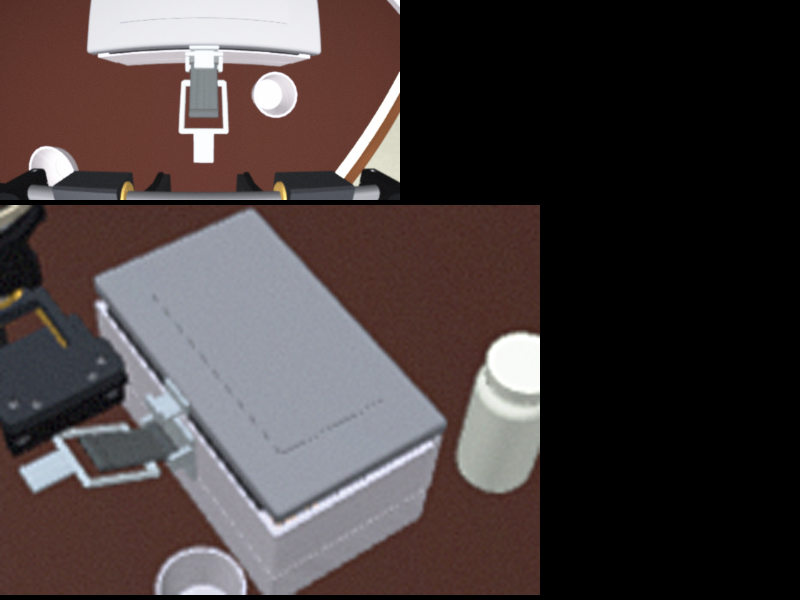

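Lid is shut on the seal; in the wrist panel (scale 0.714) the tab end sits at (203,162), the crossbar at (204,131) and the keeper at (205,58), laterally centred under the fingers.

```bash
python3 - <<'E'
from h import *
f=np.load("pics/w3.npz");c=np.load("case.npy");k=400/560
obs=np.array([[203.5,117],[204,131],[203.5,162],[205,50]])/k
def m(x): return np.r_[levp(x[0],[0,0,-.07]),bailp(x[0],x[1],[[0,0,.0644],[-.0173,0,.0644+.0316]]),lidp(x[2],[-.17,0,.007])]
x=[2.027,-1.029,.034]
print((fe(f,w(c,m(x)))-obs).round(1), (fe(f,w(c,[[-.19,0,.125],[-.2,0,.125]]))).round(1))
cv2.imwrite("pics/w3c.png",cv2.resize(f["pixels"][40:260,200:380],None,fx=2.7,fy=2.7,interpolation=cv2.INTER_CUBIC))
E
```

```text
[[ 0.4  1.8]
 [-0.4  0.1]
 [ 0.2 -0.2]
 [-1.4 21.8]] [[285.1 210.8]
 [285.1 222.4]]
```

View pics/w3c.png

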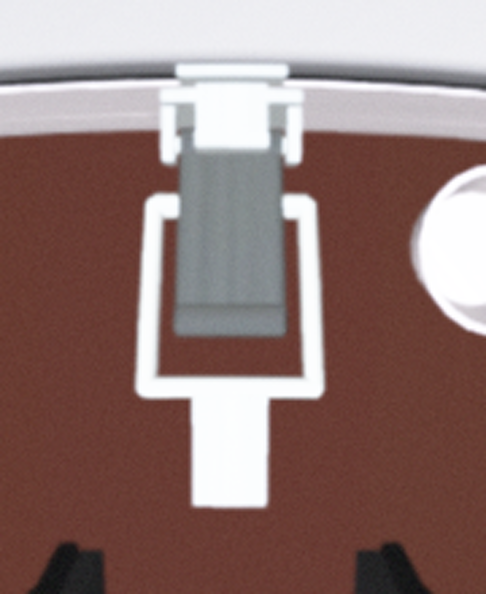

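```bash
python3 - <<'E'
from h import *
T=[-.0115,0,.0855]
a0=2.027
for l in np.arange(-1.029,.5,.13): print(round(l,2),"tab",(bailp(a0,l,T)[0]*1e3).round(1),"bar",(bailp(a0,l,[0,0,.0644])[0]*1e3).round(1))
gc(bailp(a0,-1.029,T)[0],np.pi/2)
E
```

```text
-1.03 tab [-191.5    0.   124.8] bar [-167.5    0.   123.8]
-0.9 tab [-186.4    0.   134.8] bar [-162.7    0.   130.6]
-0.77 tab [-180.1    0.   144. ] bar [-157.1    0.   136.8]
-0.64 tab [-172.6    0.   152.3] bar [-150.7    0.   142.3]
-0.51 tab [-164.     0.   159.6] bar [-143.7    0.   146.8]
-0.38 tab [-154.6    0.   165.7] bar [-136.2    0.   150.4]
-0.25 tab [-144.5    0.   170.6] bar [-128.2    0.   153. ]
-0.12 tab [-133.9    0.   174.1] bar [-120.     0.   154.5]
0.01 tab [-122.9    0.   176.2] bar [-111.6    0.   155. ]
0.14 tab [-111.7    0.   176.8] bar [-103.3    0.   154.3]
0.27 tab [-100.5    0.   176. ] bar [-95.1   0.  152.6]
0.4 tab [-89.5   0.  173.8] bar [-87.2   0.  149.9]
move [0.0014 0.0002 0.1041] turn -0.004 | t 18.6 pos [ 0.6952 -0.1401  0.2289] yaw 0.627 F [ 0.  -0.4 -0. ] w 0.0502 q7 0.92
```

```bash
echo '[[[0.001,0,0.03,0],[0,0,0.03,0],[0,0,0.03,0],[0,0,0.012,0],[0,0,0.002,0],[0,0,0,0]]]' > path.dat && python3 jog.py path.dat
echo '[[[0,0,0,0],[0,0,0,0],[0,0,0,0],[0,0,0,0],[0,0,0,0],[0,0,0,0]]]' > path.dat && python3 jog.py path.dat 0.015 10
python3 - <<'E'
from h import *
gc(bailp(2.027,-1.029,[-.0115,0,.0855])[0],np.pi/2)
E
```

```text
clock: 19.2
eef_pos: [0.6953, -0.1401, 0.1256]
eef_rot: [[-0.587, 0.81, 0.001], [0.81, 0.587, -0.0], [-0.001, 0.001, -1.0]]
contact_force: [-0.1, 0.9, 0.1]
width: 0.0501
grasp_force: 0.0
clock: 19.8
eef_pos: [0.6952, -0.1401, 0.1248]
eef_rot: [[-0.587, 0.809, 0.001], [0.809, 0.587, -0.0], [-0.0, 0.0, -1.0]]
contact_force: [1.8, -0.3, 1.4]
width: 0.0217
grasp_force: 10.0
move [ 0.0015  0.0003 -0.    ] turn -0.002 | t 19.8 pos [ 0.6952 -0.1401  0.1248] yaw 0.628 F [ 1.8 -0.3  1.4] w 0.0217 q7 0.95
```

```bash
echo '[[[0.0051,0,-0.01,0],[0.0063,0,-0.0092,0],[0.0075,0,-0.0083,0],[0.0086,0,-0.0073,0],[0.0094,0,-0.0061,0],[0.0101,0,-0.0049,0],[0,0,0,0]]]' > path.dat && python3 jog.py path.dat
python3 - <<'E'
from h import *
gc([-.1445,0,.1706],np.pi/2)
from bench import r
g=r.grab_frame("wrist");np.savez("pics/w4.npz",**g);cv2.imwrite("pics/w4.png",g["pixels"])
E
```

```text
clock: 20.5
eef_pos: [0.6667, -0.1007, 0.1714]
eef_rot: [[-0.589, 0.808, 0.0], [0.808, 0.589, 0.0], [0.0, 0.0, -1.0]]
contact_force: [-0.0, -0.2, 1.1]
width: 0.022
grasp_force: 10.0
move [-0.0001  0.      0.0008] turn -0.001 | t 20.5 pos [ 0.6667 -0.1007  0.1714] yaw 0.629 F [-0.  -0.2  1.1] w 0.022 q7 0.87
```

```bash
echo '[[[0.0106,0,-0.0035,0],[0.011,0,-0.0021,0],[0.0112,0,-0.0006,0],[0.0112,0,0.0008,0],[0.011,0,0.0022,0],[0,0,0,0]]]' > path.dat && python3 jog.py path.dat
python3 - <<'E'
from h import *
gc([-.0895,0,.1738],np.pi/2)
from bench import r
g=r.grab_frame("scene");np.savez("pics/s4.npz",**g)
f=r.grab_frame("wrist")
o=np.zeros((420,800,3),np.uint8);o[:, :420]=cv2.resize(g["pixels"][150:250,200:300],None,fx=4.2,fy=4.2,interpolation=cv2.INTER_CUBIC);o[:,425:800]=cv2.resize(f["pixels"][0:210,190:377],(375,420));cv2.imwrite("pics/m4.png",o)
E
```

```text
clock: 21.15
eef_pos: [0.6338, -0.0555, 0.173]
eef_rot: [[-0.589, 0.808, -0.002], [0.808, 0.589, 0.001], [0.002, -0.001, -1.0]]
contact_force: [1.2, 1.2, 0.9]
width: 0.0219
grasp_force: 10.0
move [-0.001   0.     -0.0008] turn -0.0 | t 21.15 pos [ 0.6338 -0.0555  0.173 ] yaw 0.63 F [1.2 1.2 0.9] w 0.0219 q7 0.79
```

View pics/m4.png

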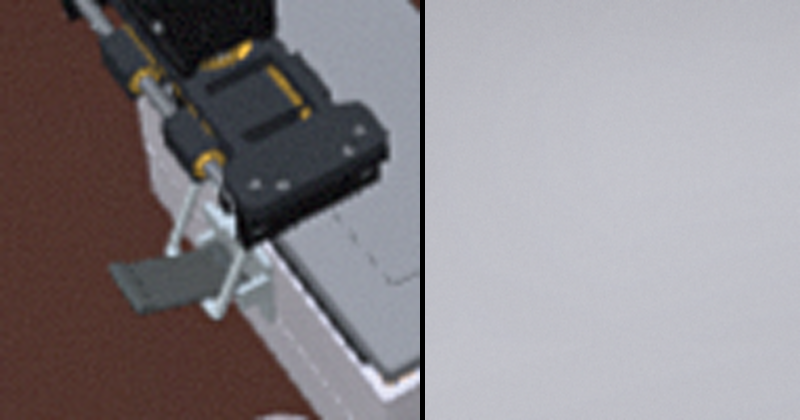

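The loop is standing up, its wires from (175,250) and (215,310) rising to the gripper, with the crossbar above and behind the keeper lip. Next I lower it, watching the force.

```bash
echo '[[[-0.0005,0,0.003,0],[0,0,0.002,0],[0,0,0.002,0],[0,0,0,0]]]' > path.dat && python3 jog.py path.dat - 15
echo '[[[-0.0005,0,0.002,0],[-0.0005,0,0.002,0],[0,0,0.002,0],[0,0,0,0]]]' > path.dat && python3 jog.py path.dat
```

```text
clock: 21.65
eef_pos: [0.6353, -0.0578, 0.1661]
eef_rot: [[-0.587, 0.809, -0.0], [0.809, 0.587, 0.0], [0.0, -0.0, -1.0]]
contact_force: [2.1, 3.9, 0.4]
width: 0.0216
grasp_force: 15.0
clock: 22.05
eef_pos: [0.6359, -0.0587, 0.1603]
eef_rot: [[-0.588, 0.809, -0.0], [0.809, 0.588, -0.0], [0.0, -0.0, -1.0]]
contact_force: [1.9, 2.3, 0.9]
width: 0.0218
grasp_force: 15.0
```

```bash
echo '[[[-0.0005,0,0.002,0],[0,0,0.002,0],[0,0,0,0]]]' > path.dat && python3 jog.py path.dat; echo '[[[0,0,0.002,0],[0,0,0,0]]]' > path.dat && python3 jog.py path.dat; python3 -c "
from h import *
gc([-.092,0,.1563])"
```

```text
clock: 22.35
eef_pos: [0.6362, -0.0591, 0.1564]
eef_rot: [[-0.588, 0.809, 0.0], [0.809, 0.588, -0.0], [-0.0, 0.0, -1.0]]
contact_force: [1.3, 2.8, 2.1]
width: 0.0213
grasp_force: 15.0
clock: 22.55
eef_pos: [0.6364, -0.0593, 0.1548]
eef_rot: [[-0.587, 0.809, 0.001], [0.809, 0.587, -0.0], [-0.001, 0.0, -1.0]]
contact_force: [2.1, 2.6, 3.7]
width: 0.0218
grasp_force: 15.0
move [ 0.0011  0.0001 -0.0015] turn 0 | t 22.55 pos [ 0.6364 -0.0593  0.1548] yaw 0.628 F [2.1 2.6 3.7] w 0.0218 q7 0.8
```

```bash
echo '[[[0,0,0.002,0],[0,0,0,0]]]' > path.dat && python3 jog.py path.dat; echo '[[[-0.002,0,0,0],[-0.002,0,0,0],[-0.002,0,0,0],[0,0,0,0]]]' > path.dat && python3 jog.py path.dat; python3 -c "
from h import *
gc([-.092,0,.1563])"
```

```text
clock: 22.75
eef_pos: [0.6369, -0.0598, 0.1534]
eef_rot: [[-0.587, 0.809, 0.002], [0.809, 0.587, -0.001], [-0.002, 0.001, -1.0]]
contact_force: [1.0, 1.4, 8.5]
width: 0.0216
grasp_force: 15.0
clock: 23.15
eef_pos: [0.6387, -0.0623, 0.1522]
eef_rot: [[-0.588, 0.809, -0.003], [0.809, 0.588, 0.002], [0.003, -0.001, -1.0]]
contact_force: [-4.1, 9.1, 6.5]
width: 0.0215
grasp_force: 15.0
move [ 0.0048  0.0001 -0.004 ] turn 0 | t 23.15 pos [ 0.6387 -0.0623  0.1522] yaw 0.629 F [-4.1  9.1  6.5] w 0.0215 q7 0.81
```

```bash
echo '[[[0.003,0,0,0],[0,0,0,0],[0,0,0,0],[0,0,0,0]]]' > path.dat && python3 jog.py path.dat 0.044; echo '[[[0,0,-0.02,0],[0,0,-0.03,0],[0,0,-0.03,0],[-0.02,0,0,0],[-0.02,0,0,0],[-0.016,0,0,0],[0,0,0,0]]]' > path.dat && python3 jog.py path.dat
echo '[[[0,0,0,0],[0,0,0,0]]]' > path.dat && python3 jog.py path.dat 0
python3 - <<'E'
from h import *
gc([-.149,0,.09],np.pi/2)
from bench import r
g=r.grab_frame("scene");f=r.grab_frame("wrist");np.savez("pics/w5.npz",**f);np.savez("pics/s5.npz",**g)
E
```

```text
clock: 23.55
eef_pos: [0.6377, -0.0623, 0.1523]
eef_rot: [[-0.587, 0.81, -0.001], [0.81, 0.587, -0.001], [-0.0, -0.001, -1.0]]
contact_force: [0.5, 0.5, 0.3]
width: 0.0414
grasp_force: 0.0
clock: 24.25
eef_pos: [0.671, -0.1097, 0.2321]
eef_rot: [[-0.585, 0.811, -0.0], [0.811, 0.585, -0.002], [-0.001, -0.002, -1.0]]
contact_force: [0.2, 0.4, -1.1]
width: 0.044
grasp_force: 0.0
clock: 24.45
eef_pos: [0.6705, -0.106, 0.2324]
eef_rot: [[-0.588, 0.809, -0.0], [0.809, 0.588, 0.0], [0.001, -0.0, -1.0]]
contact_force: [0.2, 0.1, 0.0]
width: 0.0346
grasp_force: 0.0
move [1.800e-03 1.000e-04 1.424e-01] turn -0.002 | t 24.45 pos [ 0.6705 -0.106   0.2324] yaw 0.629 F [0.2 0.1 0. ] w 0.0346 q7 0.87
```

```bash
echo '[[[0.002,0,0.03,0],[0,0,0.03,0],[0,0,0.03,0],[0,0,0.03,0],[0,0,0.01,0],[0,0,0,0]]]' > path.dat && python3 jog.py path.dat
echo '[[[0,0,0.008,0],[0,0,0.008,0],[0,0,0,0]]]' > path.dat && python3 jog.py path.dat
echo '[[[0,0,0.006,0],[0,0,0,0]]]' > path.dat && python3 jog.py path.dat; echo '[[[0,0,0.006,0],[0,0,0,0]]]' > path.dat && python3 jog.py path.dat;python3 -c "
from h import *
gc([-.149,0,.06])"
```

```text
clock: 25.15
eef_pos: [0.6688, -0.1046, 0.1014]
eef_rot: [[-0.588, 0.809, -0.003], [0.809, 0.588, 0.0], [0.002, -0.002, -1.0]]
contact_force: [0.7, -0.0, 1.0]
width: 0.0005
grasp_force: 0.0
clock: 25.45
eef_pos: [0.6695, -0.1051, 0.0862]
eef_rot: [[-0.588, 0.809, -0.0], [0.809, 0.588, 0.0], [0.0, -0.0, -1.0]]
contact_force: [0.5, -0.6, 0.3]
width: 0.0003
grasp_force: 0.0
clock: 25.65
eef_pos: [0.6694, -0.1051, 0.0801]
eef_rot: [[-0.588, 0.809, -0.001], [0.809, 0.588, 0.0], [0.0, -0.0, -1.0]]
contact_force: [0.3, -1.3, 0.0]
width: 0.0008
grasp_force: 0.0
clock: 25.85
eef_pos: [0.6692, -0.1052, 0.0738]
eef_rot: [[-0.588, 0.809, -0.001], [0.809, 0.588, 0.0], [0.001, -0.001, -1.0]]
contact_force: [-0.6, 0.3, -1.0]
width: 0.0003
grasp_force: 0.0
move [0.0005 0.0007 0.0138] turn 0 | t 25.85 pos [ 0.6692 -0.1052  0.0738] yaw 0.628 F [-0.6  0.3 -1. ] w 0.0003 q7 0.91
```

```bash
for i in 1 2; do echo '[[[0,0,0.003,0],[0,0,0.003,0],[0,0,0,0]]]' > path.dat && python3 jog.py path.dat | grep -E "pos|contact"; done
```

```text
eef_pos: [0.6694, -0.1052, 0.068]
contact_force: [0.4, -0.5, -0.7]
eef_pos: [0.6693, -0.1052, 0.062]
contact_force: [0.7, 0.8, -0.2]
```

```bash
for i in 1 2 3; do echo '[[[0,0,0.003,0],[0,0,0.003,0],[0,0,0,0]]]' > path.dat && python3 jog.py path.dat | grep -E "pos|contact"; done
```

```text
eef_pos: [0.6697, -0.1052, 0.0563]
contact_force: [0.6, 0.1, 1.2]
eef_pos: [0.6697, -0.1052, 0.0502]
contact_force: [2.0, 0.6, 1.8]
eef_pos: [0.6695, -0.1051, 0.044]
contact_force: [0.6, -0.4, 1.2]
```

```bash
echo '[[[0,0,-0.03,0],[0,0,-0.03,0],[-0.02,0,-0.03,0],[-0.03,0,-0.03,0],[-0.02,0,-0.03,0],[0,0,-0.03,0],[0,0,0,0]]]' > path.dat && python3 jog.py path.dat | head -2
python3 - <<'E'
from h import *
from bench import r
g=r.grab_frame("scene");f=r.grab_frame("wrist");t=r.grab_frame("top");np.savez("pics/w6.npz",**f);np.savez("pics/s6.npz",**g);np.savez("pics/t6.npz",**t)
o=np.zeros((600,800,3),np.uint8)
a=cv2.resize(g["pixels"][160:250,205:305],None,fx=4,fy=4,interpolation=cv2.INTER_CUBIC);o[:360,:400]=a   # scene
a=cv2.resize(f["pixels"][20:240,190:380],None,fx=2.1,fy=2.1,interpolation=cv2.INTER_CUBIC);o[:a.shape[0],401:401+a.shape[1]]=a[:,:399]
a=cv2.resize(t["pixels"][165:265,250:350],None,fx=2.3,fy=2.3,interpolation=cv2.INTER_CUBIC);o[365:595,:230]=a
a=cv2.resize(np.load("pics/s5.npz")["pixels"][170:240,210:280],None,fx=2.4,fy=2.4,interpolation=cv2.INTER_CUBIC);o[365:365+a.shape[0],232:232+a.shape[1]]=a
cv2.imwrite("pics/m6.png",o)
E
```

```text
clock: 28.05
eef_pos: [0.7123, -0.1635, 0.229]
```

View pics/m6.png

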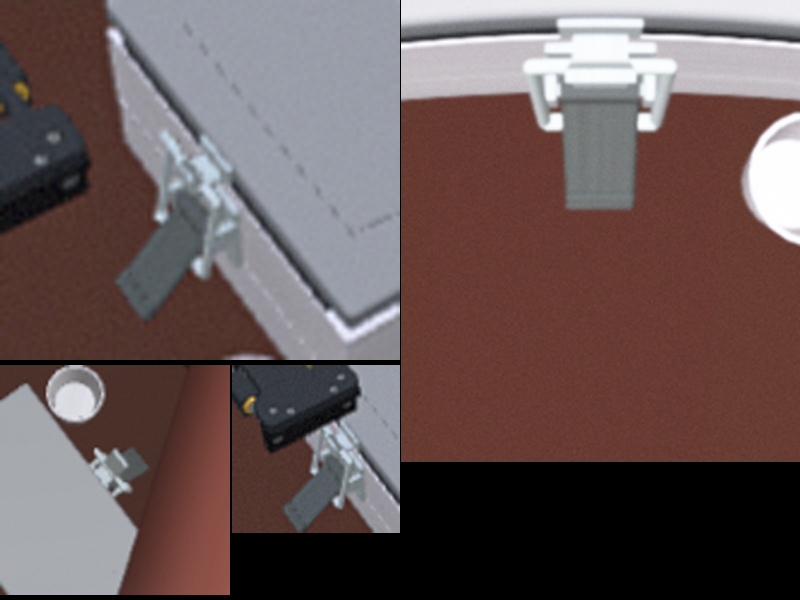

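The loop's crossbar sits in the keeper (wrist panel bar ends at (530,67) and (672,67)). The lever hangs with its tip at (600,208) in the wrist panel and (133,299) in the scene panel; I'll compute its angle.

```bash
python3 - <<'E'
from h import *
f=np.load("pics/w6.npz");g=np.load("pics/s6.npz");c=np.load("case.npy")
ow=np.array([[284.8,119],[284.8,51.5]]);os=np.array([[238.3,234.8]])
def m(x): return np.r_[fe(f,w(c,levp(x[0],[0,0,-.07])))-ow[:1],proj(g,w(c,levp(x[0],[0,0,-.07])))-os,fe(f,w(c,bailp(x[0],x[1],[0,0,.0644])))-ow[1:]].ravel()
r=least_squares(m,[1,.2]);x=r.x;print(x,r.fun.round(1),"tip",levp(x[0],[0,0,-.07])*1e3,"axis",bax(x[0])*1e3,"bar",bailp(x[0],x[1],[0,0,.0644])*1e3)
for a in(.9,1.1):print(a,fe(f,w(c,levp(a,[0,0,-.07]))),proj(g,w(c,levp(a,[0,0,-.07]))))
E
```

```text
[0.7950418  0.19284411] [-0.1 -0.6 -1.3 -0.6 -0.   0. ] tip [[-140.97250139    0.           35.98215525]] axis [-103.33896447    0.           66.73336496] bar [[-90.99663633   0.         129.93959041]]
0.9 [[284.70184687 122.91931387]] [[235.03669996 233.98278587]]
1.1 [[284.74310003 130.22460689]] [[231.78258142 232.94032506]]
```

```bash
echo '[[[0,0,0,0],[0,0,0,0],[0,0,0,0]]]' > path.dat && python3 jog.py path.dat 0.04 | tail -2; python3 -c "
from h import *
gc([-.135,0,.109],np.pi/2)"
```

```text
width: 0.0173
grasp_force: 0.0
move [0.0843 0.0005 0.1148] turn -0.002 | t 28.5 pos [ 0.7105 -0.1616  0.2237] yaw 0.628 F [-0.4 -0.8  0.7] w 0.0173 q7 0.96
```

```bash
echo '[[[0.03,0,0,0],[0.03,0,0,0],[0.024,0.0005,0,0],[0,0,0.03,0],[0,0,0.03,0],[0,0,0.03,0],[0,0,0.015,0],[0,0,0.008,0],[0,0,0,0],[0,0,0,0]]]' > path.dat && python3 jog.py path.dat | grep -E "pos|contact|width"; python3 -c "
from h import *
gc([-.135,0,.109],np.pi/2)"
```

```text
eef_pos: [0.6626, -0.0939, 0.1128]
contact_force: [0.4, -0.1, -0.1]
width: 0.0398
move [ 0.0015 -0.0006  0.0038] turn -0.002 | t 29.5 pos [ 0.6626 -0.0939  0.1128] yaw 0.628 F [ 0.4 -0.1 -0.1] w 0.0398 q7 0.88
```

```bash
echo '[[[0,0,0.003,0],[0.01,0,0,0],[0.008,0,0,0],[0.003,0,0,0],[0.003,0,0,0],[0,0,0,0]]]' > path.dat && python3 jog.py path.dat | grep -E "pos|contact"
for i in 1 2; do echo '[[[0.002,0,0,0],[0.002,0,0,0],[0,0,0,0]]]' > path.dat && python3 jog.py path.dat | grep -E "pos|contact"; done; python3 -c "
from h import *
gc([-.102,0,.109],np.pi/2)"
```

```text
eef_pos: [0.6476, -0.0736, 0.1088]
contact_force: [-0.3, -0.4, 0.6]
eef_pos: [0.646, -0.0722, 0.1088]
contact_force: [3.0, -2.7, -1.3]
eef_pos: [0.6448, -0.0708, 0.1091]
contact_force: [8.8, -9.3, -4.4]
move [0.0053 0.0001 0.0001] turn -0.004 | t 30.7 pos [ 0.6448 -0.0708  0.1091] yaw 0.626 F [ 8.8 -9.3 -4.4] w 0.0397 q7 0.83
```

```bash
for i in 1 2 3; do echo '[[[0.002,0,0,0],[0,0,0,0]]]' > path.dat && python3 jog.py path.dat | grep -E "pos|contact"; done; python3 -c "
from h import *
gc([-.102,0,.109],np.pi/2)"
```

```text
eef_pos: [0.6439, -0.0698, 0.1092]
contact_force: [10.3, -9.7, -4.9]
eef_pos: [0.643, -0.0688, 0.1093]
contact_force: [10.9, -12.1, -5.8]
eef_pos: [0.6421, -0.0678, 0.1095]
contact_force: [11.8, -13.6, -6.3]
move [0.0014 0.0006 0.0005] turn -0.006 | t 31.3 pos [ 0.6421 -0.0678  0.1095] yaw 0.624 F [ 11.8 -13.6  -6.3] w 0.0402 q7 0.82
```

```bash
for i in 1 2 3 4; do echo '[[[0.002,0,0,0],[0,0,0,0]]]' > path.dat && python3 jog.py path.dat | grep -E "pos|contact"; done; python3 -c "
from h import *
gc([-.102,0,.109],np.pi/2)"
```

```text
eef_pos: [0.6412, -0.0668, 0.1096]
contact_force: [14.3, -15.1, -8.1]
eef_pos: [0.6405, -0.066, 0.1098]
contact_force: [15.5, -15.1, -7.6]
eef_pos: [0.6399, -0.0654, 0.1101]
contact_force: [17.0, -19.2, -6.7]
eef_pos: [0.6394, -0.0649, 0.1104]
contact_force: [20.1, -22.0, -8.7]
move [-0.0026  0.0011  0.0015] turn -0.008 | t 32.1 pos [ 0.6394 -0.0649  0.1104] yaw 0.622 F [ 20.1 -22.   -8.7] w 0.0406 q7 0.81
```

```bash
for i in 1 2 3 4; do echo '[[[0.002,0,0.0003,0],[0.001,0,0,0],[0,0,0,0]]]' > path.dat && python3 jog.py path.dat | grep -E "pos|contact"; done; python3 -c "
from h import *
gc([-.102,0,.109],np.pi/2)"
```

```text
eef_pos: [0.636, -0.06, 0.1101]
contact_force: [10.3, -15.6, 0.2]
eef_pos: [0.6358, -0.0598, 0.1103]
contact_force: [17.4, -21.7, -3.8]
eef_pos: [0.6356, -0.0597, 0.1104]
contact_force: [24.4, -27.3, -9.3]
eef_pos: [0.6353, -0.0594, 0.1106]
contact_force: [31.1, -32.5, -12.0]
move [-0.0094  0.0012  0.0018] turn -0.012 | t 33.3 pos [ 0.6353 -0.0594  0.1106] yaw 0.619 F [ 31.1 -32.5 -12. ] w 0.0403 q7 0.79
```

```bash
echo '[[[-0.01,0,0,0],[-0.02,0,0,0],[-0.03,0,-0.02,0],[-0.03,0,-0.03,0],[-0.03,0,-0.03,0],[-0.03,0,-0.03,0],[0,0,0,0],[0,0,0,0]]]' > path.dat && python3 jog.py path.dat | grep -E "pos|contact"
python3 - <<'E'
from h import *
from bench import r
g=r.grab_frame("scene");f=r.grab_frame("wrist");np.savez("pics/w7.npz",**f);np.savez("pics/s7.npz",**g);c=np.load("case.npy")
for n,F,P in(("scene",g,proj),("wrist",f,fe)):
    i=F["pixels"].astype(int);mx=i.max(2);mn=i.min(2)
    for a in(0,.2,.4,.8):
        q=P(F,w(c,levp(a,[[-.0025,0,-.068],[-.0025,-.017,-.07],[-.0025,.017,-.07]])));print(n,a,q.round(1).tolist())
    u,v=P(F,w(c,[-.0935,0,.04]))[0].astype(int);H0=i[v-35:v+36,u-35:u+36]
    m=(H0.max(2)-H0.min(2)<16)&(H0.max(2)<125)&(H0.max(2)>60)
    print(n,"mask origin",u-35,v-35)
    for row in m[10:66:1]: 
        print("".join("#" if x else "." for x in row))
E
```

```text
eef_pos: [0.7159, -0.1688, 0.2174]
contact_force: [0.4, 1.0, -0.7]
scene 0 [[254.4, 229.0], [258.0, 234.4], [250.9, 224.6]]
scene 0.2 [[249.7, 231.2], [253.2, 236.7], [246.0, 226.8]]
scene 0.4 [[245.0, 232.7], [248.4, 238.3], [241.3, 228.3]]
scene 0.8 [[236.7, 233.6], [239.8, 239.3], [232.7, 229.1]]
scene mask origin 218 189
#####................#.................#...............................
.##...................#................................................
###.#...................................#..............................
####...................#...............................................
###.....................#....................#.........................
##...........................................#.........................
..............................................#........................
..........................#....................#.......................
...........................#....##.............##......................
...............................####.#..........##......................
..............................#######..........###...
[... 6840 characters left out ...]
....................................................
.......................................................................
.......................................................................
.......................................................................
.......................................................................
.......................................................................
.......................................................................
.......................................................................
.......................................................................
.......................................................................
```

```bash
python3 - <<'E'
from h import *
a=np.load("pics/s3.npz");b=np.load("pics/s7.npz");c=np.load("case.npy")
A,B=[cv2.cvtColor(x["pixels"],cv2.COLOR_BGR2GRAY) for x in(a,b)]
for P in([-.15,-.131,.019],[-.15,-.09,.019],[-.075,-.131,.019],[.0,-.131,.0]):
    p0,p1=[proj(a,w(c,lidp(t,P)))[0] for t in(.034,0)]
    u,v=p0.round().astype(int);s=8
    x=A[v-s:v+s,u-s:u+s].astype(np.float32);y=B[v-s:v+s,u-s:u+s].astype(np.float32)
    d=cv2.phaseCorrelate(x,y,cv2.createHanningWindow((2*s,2*s),cv2.CV_32F))
    print("expected",(p1-p0).round(2),"seen",np.round(d,2))
f=np.load("pics/w7.npz");i=f["pixels"]
for P in([-.091,0,.127],[-.091,.025,.127],[-.079,.025,.127],[-.105,0,.152],[-.0866,.025,.0634]):print(P,fe(f,w(c,P)).round(1))
q=fe(f,w(c,[-.085,.0,.127]))[0].astype(int);G=cv2.cvtColor(i,cv2.COLOR_BGR2GRAY)
print(q);G=G[q[1]-22:q[1]+34,q[0]-28:q[0]+29]
for row in G: print("".join(" .:-=+*#%@"[int(x)*10//256] for x in row))
E
```

```text
Traceback (most recent call last):
ValueError: setting an array element with a sequence. The requested array has an inhomogeneous shape after 1 dimensions. The detected shape was (2,) + inhomogeneous part.
```

```bash
python3 - <<'E'
from h import *
a=np.load("pics/s3.npz");b=np.load("pics/s7.npz");c=np.load("case.npy")
A,B=[cv2.cvtColor(x["pixels"],cv2.COLOR_BGR2GRAY) for x in(a,b)]
for P in([-.15,-.131,.019],[-.15,-.09,.019],[-.075,-.131,.019],[.0,-.131,.0]):
    p0,p1=[proj(a,w(c,lidp(t,P)))[0] for t in(.034,0)]
    u,v=p0.round().astype(int);s=8
    x=A[v-s:v+s,u-s:u+s].astype(np.float32);y=B[v-s:v+s,u-s:u+s].astype(np.float32)
    d=cv2.phaseCorrelate(x,y,cv2.createHanningWindow((2*s,2*s),cv2.CV_32F))
    print("expected",(p1-p0).round(2),"seen",np.round(d[0],2))
f=np.load("pics/w7.npz");i=f["pixels"]
for P in([-.091,0,.127],[-.091,.025,.127],[-.079,.025,.127],[-.105,0,.152],[-.0866,.025,.0634]):print(P,fe(f,w(c,P)).round(1))
q=fe(f,w(c,[-.085,.0,.127]))[0].astype(int);G=cv2.cvtColor(i,cv2.COLOR_BGR2GRAY)
print(q);G=G[q[1]-22:q[1]+34,q[0]-34:q[0]+35]
for row in G: print("".join(" .:-=+*#%@"[int(x)*10//256] for x in row))
E
```

```text
expected [-0.35  1.41] seen [-0.13  0.45]
expected [-0.29  1.44] seen [-0.42  0.13]
expected [-0.36  0.79] seen [-0.32 -0.03]
expected [0. 0.] seen [0.11 0.01]
[-0.091, 0, 0.127] [[284.8  42.1]]
[-0.091, 0.025, 0.127] [[251.3  42.7]]
[-0.079, 0.025, 0.127] [[251.4  28.1]]
[-0.105, 0, 0.152] [[284.8  52. ]]
[-0.0866, 0.025, 0.0634] [[258.1  55.5]]
[284  34]
@@@@@@@@@@@@@@@@@@@@@@@@@@@@@@@@@@@@@@@@@@@@@@@@@@@@@@@@@@@@@@@@@@@@@
@@@@@@@@@@@@@@%%%%%%%@%%%%%%%%%%%%%%%%%%%%@%%@@%%@@@@%@%@@@%@@@@@@@@@
%%%%%%%%%%%%%%%%%%%%%%%%%%%%%%%%%%%%%%%%%%%%%%%%%%%%%%%%%%%%%%%%%%%%%
%%%%%%%%%%%%%%%%%%%%%%%%%%%%%%%%%%%%%%%%%%%%%%%%%%%%%%%%%%%%%%%%%%%%%
####################################################################%
###**************************************************************##*#
****+**++++++**########################################**+++++++*+***
+++++++++++++*%@@@@@@@@@@@@@@@@@@@@@@@@@@@@@@@@@@@@@@@@%*++=++=++++++
=============*@@@@@@@@@@@@@@@@@@@@@@@@@@@@@@@@@@@@@@@@@%*============
====+++++++++#@@@@@@@@@@@@@@@@@@@@@@@@@@@@@@@@@@@@@@@@@%*+++++++++===
**#######%%%%%@@@@@@@@@@@@@@@@@@@@@@@@@@@
[... 2478 characters left out ...]

==-=-=+#@@@@@#*+======================================*#%@@@@@#=-----
-:::::-=*#%%#*+======-=-===-==--=---====-=-=======-===++*#%%%*=-:::::
:::::::-=****+=----------------------------------------+*****=-::::::
::::::::=+***+=-:-:----:::::::::::::-::-::::::::::::::-=****+-:::::::
::::::::-=+**+=-::::::::::::::::::::::::::::::::::::::-=+**+=-:::::::
::::::::--====-::::::::::::::::::::::::::::::::::::::::-====-::::::::
::::::::::----::::::::::::::::::::::::::::::::::::::::::----:::::::::
:::::::::::::::::::::::::::::::::::::::::::::::::::::::::::::::::::::
:::::::::::::::::::::::::::::::::::::::::::::::::::::::::::::::::::::
:::::::::::::::::::::::::::::::::::::::::::::::::::::::::::::::::::::
```

Lever tip matches angle 0 in both views, and the crossbar is behind the lip but about 8 mm in from its seat. I'll pull the tab gently outward to settle the bar in its seat.

```bash
python3 -c "
from h import *
gc([-.094,0,.152],np.pi/2)"
```

```text
move [ 0.1322 -0.0003  0.0642] turn -0.001 | t 34.2 pos [ 0.7152 -0.1668  0.2159] yaw 0.629 F [-0.  -0.2 -0.3] w 0.0396 q7 0.97
```

```bash
echo '[[[0.03,0,0,0],[0.03,0,0,0],[0.03,0,0,0],[0.03,0,0,0],[0.012,0,0,0],[0,0,0.02,0],[0,0,0.02,0],[0,0,0.015,0],[0,0,0.007,0],[0,0,0.002,0],[0,0,0,0]]]' > path.dat && python3 jog.py path.dat | grep -E "pos|contact"
echo '[[[0,0,0,0],[0,0,0,0],[0,0,0,0],[0,0,0,0]]]' > path.dat && python3 jog.py path.dat 0.015 10 | tail -3
for i in 1 2 3; do echo '[[[-0.002,0,0,0],[0,0,0,0]]]' > path.dat && python3 jog.py path.dat | grep -E "pos|contact"; done
python3 -c "
from h import *
gc([-.094,0,.152],np.pi/2)"
```

```text
eef_pos: [0.6385, -0.0615, 0.1535]
contact_force: [0.2, 0.4, 0.2]
contact_force: [-1.0, -0.7, 1.7]
width: 0.0214
grasp_force: 10.0
eef_pos: [0.6395, -0.0628, 0.1537]
contact_force: [-3.4, 1.3, 4.8]
eef_pos: [0.6408, -0.0646, 0.1535]
contact_force: [-3.6, 1.9, 4.9]
eef_pos: [0.642, -0.0663, 0.1534]
contact_force: [-1.7, 1.3, 4.6]
move [ 0.0081 -0.0003  0.0014] turn -0.002 | t 36.3 pos [ 0.642  -0.0663  0.1534] yaw 0.628 F [-1.7  1.3  4.6] w 0.0212 q7 0.81
```

```bash
for i in 1 2 3; do echo '[[[-0.002,0,0,0],[0,0,0,0]]]' > path.dat && python3 jog.py path.dat | grep -E "pos|contact"; done
```

```text
eef_pos: [0.6431, -0.0679, 0.1532]
contact_force: [-2.7, 1.7, 3.1]
eef_pos: [0.6442, -0.0694, 0.153]
contact_force: [-2.0, 1.3, 0.8]
eef_pos: [0.6452, -0.0709, 0.1528]
contact_force: [-1.6, 3.2, -1.8]
```

Enough; release, retreat and re-check numerically.

```bash
echo '[[[0,0,0,0],[0,0,0,0],[0,0,0,0]]]' > path.dat && python3 jog.py path.dat 0.04 | grep contact; echo '[[[0,0,-0.02,0],[0,0,-0.03,0],[-0.03,0,-0.02,0],[-0.04,0,0,0],[-0.04,0,0,0],[0,0,0,0],[0,0,0,0]]]' > path.dat && python3 jog.py path.dat | grep -E "pos|contact"
python3 - <<'E'
from h import *
from bench import r
g=r.grab_frame("scene");f=r.grab_frame("wrist");t=r.grab_frame("top");np.savez("pics/w8.npz",**f);np.savez("pics/s8.npz",**g);c=np.load("case.npy")
for a in(0,.2): print("lever",a,fe(f,w(c,levp(a,[-.0025,0,-.07]))).round(1))
for P in([-.091,0,.127],[-.079,0,.127],[-.0866,.025,.0634],[-.109,0,.157]):print(P,fe(f,w(c,P)).round(1))
q=fe(f,w(c,[-.085,.0,.127]))[0].astype(int);G=cv2.cvtColor(f["pixels"],cv2.COLOR_BGR2GRAY)
v0=max(q[1]-22,0);print("u0,v0",q[0]-34,v0);G=G[v0:q[1]+44,q[0]-34:q[0]+35]
for row in G: print("".join(" .:-=+*#%@"[int(x)*10//256] for x in row))
s=np.load("pics/s0.npz") if 0 else np.load("pics/scene0.npz")
for n,(x0,y0,x1,y1) in dict(bowl=(118,155,175,205),cup=(245,243,290,290),jar=(352,172,395,235)).items():
    print(n,np.abs(s["pixels"][y0:y1,x0:x1].astype(int)-g["pixels"][y0:y1,x0:x1]).mean().round(2))
E
```

```text
contact_force: [0.7, -0.3, -0.1]
eef_pos: [0.71, -0.1615, 0.2228]
contact_force: [0.6, -0.3, -0.6]
lever 0 [[284.7  79.9]]
lever 0.2 [[284.7  91.9]]
[-0.091, 0, 0.127] [[284.7  55.5]]
[-0.079, 0, 0.127] [[284.6  40.9]]
[-0.0866, 0.025, 0.0634] [[258.5  65.9]]
[-0.109, 0, 0.157] [[284.7  71.2]]
u0,v0 250 26
@@@@@@@@@@@@@@@@@@@@@@@@@@@@@@@@@@@@@@@@@@@@@@@@@@@@@@@@@@@@@@@@@@@@@
@@@@@@@@@%@@@@@@@%%@%@%%@@%@@@@@%@@@@@@%@%%@@@@@@%@@@@@@@@@@@@@@@@@@@
%%%%%%%%%%%%%%%%%%%%%%%%%%%%%%%%%%%%%%%%%%%%%%%%%%%%%%%%%%%%%%%%%%%%%
%%%%%%%%%%%%%%%%%%%%%%%%%%%%%%%%%%%%%%%%%%%%%%%%%%%%%%%%%%%%%%%%%%%%%
#####################################################################
#*#************#####*#######*#########################***************
+++++++++++++*#%%%%%%%%%%%%%%%%%%%%%%%%%%%%%%%%%%%%%%%#*++++++++++++*
++++++=+++=+=*%@@@@@@@@@@@@@@@@@@@@@@@@@@@@@@@@@@@@@@@@#+++++=+++++++
=============*%@@@@@@@@@@@@@@@@@@@@@@@@@@@@@@@@@@@@@@@@#+============
=============+%@@@@@@@@@@@@@@@@@@@@@@@@@@@@@@@@@@@@@@@@#=============
=------------=#%%%%%%%%%%%%%%%%%%%%%%%%%%%%%%%%%%%%%%%%*-------=-----
::::::::::::::=*######
[... 3156 characters left out ...]
----:-:-::---:-:-::-:::::::::::::::::::::
:::::::::::::::::::::::::::::::::::::::::::::::::::::::::::::::::::::
:::::::::::::::::::::::::::::::::::::::::::::::::::::::::::::::::::::
:::::::::::::-:::::::::::::::::::::::::::::::::::::::::::::::::::::::
:::::::::::::::::::::::::::::::::::::::::::::::::::::::::::::::::::::
::::::::::::::::::::::::::::::::::::::::::::-::::::::::::::::::::::::
:::::::::::::::::::::::::::::::::::::::::::::::::::::::::::::::::::::
:::::::::::::::::::::::::::::::::::::::::::::::::::::::::-:::::::::::
:::::::::::::::::::::::::::::::::::::::::::::::::::::::::::::::::::::
:::::::::::::::::::::::::::::::::::::::::::::::::::::::::::::::::::::
bowl 16.52
cup 2.12
jar 6.21
```

```bash
python3 - <<'E'
from h import *
S={k:np.load(f"pics/s{k}.npz") for k in(3,6,7,8)};c=np.load("case.npy");W={k:np.load(f"pics/w{k}.npz") for k in(7,8)}
def mk(i): H=i.astype(int);return (H.max(2)-H.min(2)<16)&(H.max(2)<125)&(H.max(2)>60)
for k in(7,8):
    m=mk(S[k]["pixels"])[215:245,230:270]; print("scene",k)
    for row in m: print("".join("#" if x else "." for x in row))
g=W[8]["pixels"];m=mk(g)[50:90,255:315]
print("wrist8 from v50,u255")
for row in m: print("".join("#" if x else "." for x in row))
G={k:cv2.cvtColor(S[k]["pixels"],cv2.COLOR_BGR2GRAY).astype(np.float32) for k in S}
for P in([-.15,-.131,.019],[-.15,-.1,.01],[-.11,-.131,.01]):
    p0,p1=[proj(S[3],w(c,lidp(t,P)))[0] for t in(.034,0)];u,v=p0.round().astype(int);s=8
    sl=np.s_[v-s:v+s,u-s:u+s];hw=cv2.createHanningWindow((16,16),cv2.CV_32F)
    print("exp .034->0",(p1-p0).round(2),*[(a,b,np.round(cv2.phaseCorrelate(G[a][sl],G[b][sl],hw)[0],2)) for a,b in((3,6),(6,7),(7,8),(3,8))])
E
```

```text
scene 7
.....................####..##..........#
.....................########..........#
.....................#####........#.....
.....................##.##........#.....
.....................#####..............
......................##.##.......#.....
.....................######.............
......................#..##.............
.....................###.###............
.....................##.#.###....#......
.....................####.#.#...........
.....................######..#..........
......................######.#..........
......................######.#..........
.......................#####...#........
........................####.#..#.......
........................####............
.........................###.....#......
..........................#.##....#.....
...................................#....
........................................
....................................#...
.....................................#..
......................................#.
........................................
.......................................#
..........................
[... 3570 characters left out ...]
......................
............................................................
............................................................
............................................................
............................................................
exp .034->0 [-0.35  1.41] (3, 6, array([0.22, 0.64])) (6, 7, array([-0.29, -0.59])) (7, 8, array([-0.47,  0.07])) (3, 8, array([0.38, 0.86]))
exp .034->0 [-0.19  1.34] (3, 6, array([-0.19,  0.17])) (6, 7, array([-0.39, -0.12])) (7, 8, array([-0.43,  0.06])) (3, 8, array([-0.36,  0.21]))
exp .034->0 [-0.25  1.  ] (3, 6, array([-0.2 ,  0.21])) (6, 7, array([-2.74,  1.  ])) (7, 8, array([ 0.05, -0.11])) (3, 8, array([-0.33,  0.17]))
```

```bash
python3 - <<'E'
from h import *
c=np.load("case.npy")
for k in(7,8):
    f=np.load(f"pics/w{k}.npz")
    for l in(-.1,-.05,0,.05,.1,.15):
        b=bailp(0,l,[0,0,.0644])[0];t=bailp(0,l,[-.0173,0,.0644+.0316])[0]
        print(k,l,"bar",(b*1e3).round(0)[[0,2]],"bar v",fe(f,w(c,b))[0,1].round(1),"hi edge",fe(f,w(c,b+[.003,0,.001]))[0,1].round(1),"lo edge",fe(f,w(c,b-[.003,0,0.001]))[0,1].round(1),"tab end v",fe(f,w(c,t))[0,1].round(1))
    for t in(0,.015,.034):
        print("lid front top edge",t,fe(f,w(c,lidp(t,[[-.15,.06,.019],[-.15,.06,.001],[-.173,0,.014]])))[:,1].round(1), "wall top front",fe(f,w(c,[-.075,.06,.113]))[0,1].round(1))
    u=int(fe(f,w(c,[-.075,.06,.113]))[0,0]);print("u",u,"column",f["pixels"][10:60,u].mean(1).round().astype(int).tolist())
E
```

```text
7 -0.1 bar [-93. 127.] bar v 44.5 hi edge 40.4 lo edge 48.6 tab end v 62.4
7 -0.05 bar [-90. 128.] bar v 40.4 hi edge 36.4 lo edge 44.5 tab end v 55.1
7 0 bar [-87. 128.] bar v 36.4 hi edge 32.4 lo edge 40.5 tab end v 47.9
7 0.05 bar [-83. 128.] bar v 32.5 hi edge 28.5 lo edge 36.5 tab end v 40.7
7 0.1 bar [-80. 127.] bar v 28.7 hi edge 24.7 lo edge 32.7 tab end v 33.5
7 0.15 bar [-77. 127.] bar v 25.0 hi edge 21.0 lo edge 29.0 tab end v 26.6
lid front top edge 0 [21.6 28.4 48.6] wall top front 31.2
lid front top edge 0.015 [20.3 27.6 47.5] wall top front 31.2
lid front top edge 0.034 [18.6 26.4 45.9] wall top front 31.2
u 210 column [235, 236, 235, 236, 235, 233, 229, 224, 214, 196, 173, 143, 128, 122, 117, 107, 77, 50, 57, 169, 243, 224, 192, 195, 195, 197, 196, 195, 197, 196, 192, 195, 194, 198, 200, 197, 197, 196, 199, 203, 206, 201, 196, 193, 196, 194, 191, 192, 186, 162]
8 -0.1 bar [-93. 127.] bar v 57.9 hi edge 53.9 lo edge 61.8 tab end v 77.4
8 -0.05 bar [-90. 128.] bar v 53.8 hi edge 49.8 lo edge 57.8 tab end v 70.4
8 0 bar [-87. 128.] bar v 49.8 hi edge 45.9 lo edge 53.8 tab end v 63.2
8 0.05 bar [-83. 128.] bar v 45.9 hi edge 42.0 lo edge 49.9 tab end v 56.1
8 0.1 bar [-80. 127.] bar v 42.1 hi edge 38.2 lo edge 46.1 tab end v 49.1
8 0.15 bar [-77. 127.] bar v 38.4 hi edge 34.5 lo edge 42.3 tab end v 42.2
lid front top edge 0 [35.3 41.2 62.3] wall top front 43.6
lid front top edge 0.015 [34.2 40.5 61.4] wall top front 43.6
lid front top edge 0.034 [32.6 39.5 60. ] wall top front 43.6
u 211 column [234, 234, 236, 234, 235, 236, 236, 235, 234, 236, 235, 235, 234, 236, 236, 237, 237, 237, 237, 234, 229, 221, 211, 192, 162, 132, 125, 123, 107, 82, 55, 118, 219, 234, 213, 196, 196, 198, 199, 199, 198, 198, 197, 199, 201, 200, 198, 200, 205, 208]
```

```bash
python3 -c "
from bench import r
print(r.hand_in())"
```

```text
the job is handed in; nothing more can be done
None
```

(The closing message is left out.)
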